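# Set out the abacus stack on its display plates

### The job

Take the criss-cross stack on the kiosk shelf apart from the top down and set the stock out for sale: each abacus on the plate of its own colour and the wooden pencil case on the cork plate, each lying flat, centred on its plate and with its long side along the plate's long side. Keep everything level, set each thing down without dropping it, and leave the saucer and the padlock where they are.

Things in the scene. Friction and masses are not known exactly. Their poses are not given: they have to be found in the camera images.
- red_center (a point): centre (half-way up) of the red plastic abacus, a flat frame 105 mm long (x axis) x 54 mm wide (y axis) x 22 mm thick (z axis, up), white beads; lies flat and crosswise on top of the blue abacus; it is the top of the stack. It can be gripped across its 54 mm width; the underside is closed and flat
- blue_center (a point): centre (half-way up) of the blue plastic abacus, a flat frame 135 mm long (x axis) x 58 mm wide (y axis) x 22 mm thick (z axis, up), white beads; lies flat and crosswise on the yellow abacus, third from the bottom. It can be gripped across its 58 mm width; the underside is closed and flat
- yellow_center (a point): centre (half-way up) of the yellow plastic abacus, a flat frame 160 mm long (x axis) x 58 mm wide (y axis) x 22 mm thick (z axis, up), white beads; lies flat and crosswise on the pencil case, second from the bottom. It can be gripped across its 58 mm width; the underside is closed and flat
- case_center (a point): centre (half-way up) of the closed brown jacaranda-wood pencil case, a solid box 190 mm long (x axis) x 60 mm wide (y axis) x 28 mm tall (z axis, up); it lies on the shelf and is the bottom of the stack
- red_plate: the red painted plate, a flat rectangular display plate fixed to the shelf, 205 mm long (x axis) x 90 mm wide (y axis) x 5 mm thick, no rim; origin at the centre of its underside, so its top is 5 mm above the origin (shelf surface is at z = 0)
- blue_plate: the blue painted plate, a flat rectangular display plate fixed to the shelf, 205 mm long (x axis) x 90 mm wide (y axis) x 5 mm thick, no rim; origin at the centre of its underside, so its top is 5 mm above the origin (shelf surface is at z = 0)
- yellow_plate: the yellow painted plate, a flat rectangular display plate fixed to the shelf, 205 mm long (x axis) x 90 mm wide (y axis) x 5 mm thick, no rim; origin at the centre of its underside, so its top is 5 mm above the origin (shelf surface is at z = 0)
- cork_plate: the brown cork plate, a flat rectangular display plate fixed to the shelf, 205 mm long (x axis) x 90 mm wide (y axis) x 5 mm thick, no rim; origin at the centre of its underside, so its top is 5 mm above the origin (shelf surface is at z = 0)
- saucer: white porcelain saucer, 120 mm across, 18 mm tall, beyond the stack; origin at the centre of its underside; not to be disturbed
- padlock: brass padlock lying flat, about 66 x 46 x 20 mm, beyond the stack; origin under the middle of its brass body; not to be disturbed
There are look-alikes about, which are no part of the job. Of the things like the part that bears blue_center, leave any that is green; of the rest the larger one is meant. What is shaped like the cork_plate but green is not meant.

How it is judged (in metres and radians):
On the way, in this order (a step that is already met when the one before it is completed fails the run):
1. the red abacus lies on its own plate, released (horizontal distance between red_center and red_plate below 0.015 m and angle between the x axis of red_center and the x axis of red_plate, either way round below 0.2 rad and angle between red_center's own z axis and vertical below 0.08 rad and z of red_center in the frame of red_plate between 0.012 and 0.02 m and linear speed of red below 0.02 m/s and angular speed of red below 0.2 rad/s and contact force between the fingers and red below 0.1 N), for 0.2 s.
2. the blue abacus lies on its own plate, released (horizontal distance between blue_center and blue_plate below 0.015 m and angle between the x axis of blue_center and the x axis of blue_plate, either way round below 0.2 rad and angle between blue_center's own z axis and vertical below 0.08 rad and z of blue_center in the frame of blue_plate between 0.012 and 0.02 m and linear speed of blue below 0.02 m/s and angular speed of blue below 0.2 rad/s and contact force between the fingers and blue below 0.1 N), for 0.2 s.
3. the yellow abacus lies on its own plate, released (horizontal distance between yellow_center and yellow_plate below 0.015 m and angle between the x axis of yellow_center and the x axis of yellow_plate, either way round below 0.2 rad and angle between yellow_center's own z axis and vertical below 0.08 rad and z of yellow_center in the frame of yellow_plate between 0.012 and 0.02 m and linear speed of yellow below 0.02 m/s and angular speed of yellow below 0.2 rad/s and contact force between the fingers and yellow below 0.1 N), for 0.2 s.
4. the pencil case lies on its own plate, released (horizontal distance between case_center and cork_plate below 0.015 m and angle between the x axis of case_center and the x axis of cork_plate, either way round below 0.2 rad and angle between case_center's own z axis and vertical below 0.08 rad and z of case_center in the frame of cork_plate between 0.015 and 0.023 m and linear speed of case below 0.02 m/s and angular speed of case below 0.2 rad/s and contact force between the fingers and case below 0.1 N), for 0.2 s.
At the end, for the whole second after the job is handed in: The red, blue and yellow abacus each lie on the plate of their own colour and the pencil case on the cork plate: centre within 15 mm of the plate's centre, long side within 0.2 rad of the plate's long side, flat on the plate (height within 4 mm, tilt under 0.08 rad), released and at rest (all of step 1 and all of step 2 and all of step 3 and all of step 4); the robot touches nothing.
It fails at once if saucer moved by more than 20 mm (distance of saucer from where it was at the start of the episode above 0.02 m).
It fails at once if padlock moved by more than 20 mm (distance of padlock from where it was at the start of the episode above 0.02 m).
It fails at once if a thing of the stack tipped by more than 0.5 rad (angle between any of red_center, blue_center, yellow_center, case_center's own z axis and vertical above 0.5 rad).
It fails at once if a thing of the stack dropped or thrown (faster than 0.6 m/s out of the fingers) ((contact force between the fingers and red below 0.05 N and linear speed of red above 0.6 m/s) or (contact force between the fingers and blue below 0.05 N and linear speed of blue above 0.6 m/s) or (contact force between the fingers and yellow below 0.05 N and linear speed of yellow above 0.6 m/s) or (contact force between the fingers and case below 0.05 N and linear speed of case above 0.6 m/s)).
It also fails if it takes over 99 s, if anything falls off the work surface, if the arm or the gripper's body presses on something with over 40 N, if the wrist force passes 120 N, or if a joint passes its speed limit or range.

### The arm

A 7-joint arm with a two-finger parallel gripper is mounted at the origin on the work surface. World frame = base frame: x ahead of the robot, y to its left, z up, the work surface at z = 0. Lengths are in m, angles in degrees, forces in N, time in s.
With the tool pointing down it reaches from about 0.4 to 0.75 m from the base axis. Payload 19.5 kg.
Tool frame: the origin (TCP) lies at the very end of the fingers, on their centre line; the grasp point (between the pads) lies 19 mm behind it (r.grip_point_offset is the z of the grasp point in the tool frame, in m); z points along the fingers, y is the line along which they close (so a half turn about z gives the same grasp; the last joint's range is limited). The gripper opens to 85 mm and grips with 20 to 120 N. Pads are 22 mm wide; open, the fingers measure 114 mm over their backs; the gripper's body (76 mm by 85 mm) begins 54 mm behind the grasp point. The pads swing forward as they close: fully open they stand 13 mm farther back than shut.
Start: joints at [-70.342, 40.479, -1.581, 85.061, 1.261, 54.483, -4.326], TCP at [0.216, 0.533, 0.231] pointing down, gripper open.
Joint ranges: [-155.06, 155.06], [-18.47, 123.98], [-90, 86.84], [0, 140.48], [-83.41, 263.41], [0, 116], [-161.91, 161.91]. Speed limits (degrees/s): [108.29, 108.29, 147.25, 147.25, 172.46, 172.46, 172.46].

### API

Orientations are given as a 3x3 rotation matrix whose columns are the frame's x, y, z axes.
In Python, from plant import r gives the robot as it stands.
- The arm moves only by the tool arm_command, never from a script. Its arguments are lists of equal length, an entry for each row: "travel": the shift along the tool's x, y, z in m, a list of three; "spin": the turn about the tool's z in degrees; "fingers": the finger opening in m, from 0 to 0.0854. In form: {"travel": [[tx, ty, tz], ...], "spin": [spin, ...], "fingers": [fingers, ...]}. A call has 1 to 8 rows; each row shifts and turns the commanded pose from where the row before left it, along the tool's axes as they then stand; what a row does not reach is not made up. A row lasts 1/10 s, in which the tool goes at most 50 mm and 8.59 degrees, less where a joint would pass 70% of its speed; a pose out of reach is approached as far as the arm can. A call is refused whole if a number of a shift passes 0.05 or a number of a turn 8.59, either way. A call with a gripper value outside its range is refused whole. The fingers move at their own pace and stop on an object; "newtons" is the grip in N (left out, the last holds). Time passes only in rows, so rows that do not move let the fingers close. It gives the time, the measured TCP pose, the force, the opening and the grip force at its end, in the units of the state.
- r.sense(): the state, without advancing time (a new reading comes with each control period).
- r.read_camera(name): name is "scene" or "top" or "wrist"; returns the picture (384x512x3 uint8, red, green, blue); there is no depth.
- r.camera_info(name): a dict with "mtx" (3x3 intrinsics, pixels), "pose" (4x4, takes a point from camera to world coordinates). Camera axes: x right, y up, looking along -z (the intrinsics and any distortion apply to the point x, -y, -z); pixel columns grow to the right and rows downward; lengths in m; the calibration is good to about 2 mm. A picture is of the moment at which its call begins: read the wrist's pose just before it. camera_info takes no time and is no camera call; for the wrist camera it gives the pose at the moment of the call.
- r.job_done(): hands the job in; it is judged then, once.
Trained networks look in the newest picture that a camera, given by its name, has taken for a name from the list of things; names that differ only in an ending like _2 or _b are one class to them, and where a whole thing is asked for, a point or a joint stands for the part that bears it (a point fixed in the world has none). Each returns a list of dicts, best first, with "p" (0 to 1); they miss things now and then, are a little off and sometimes report something else, mostly with a low value. They report only what shows in the picture. A call takes as long as a camera call. They do not tell look-alikes from the thing itself.
- r.outline_of(camera, label): "pixels" (384x512 bool, what is visible of it) and "point" ([column, row] as shares, 0 to 1, of the picture: columns of its width, rows of its height, amid what is visible of it).
- r.mark_of(camera, label): "point" ([column, row] as shares, 0 to 1, of the picture: columns of its width, rows of its height: a listed point, or the origin of a listed thing).
The state is a dict: "t": time; "q": joint angles; "qd": joint speeds; "joint_efforts": joint torques, N m; "tool_pos": TCP position; "tool_rot": TCP orientation; "force": force on the tool from outside, world axes, zero at the start; "wrist_torque": the same for the moment, N m; "gripper_width": finger opening in m; "grasp_force": force on a finger pad.
Only numpy, scipy, OpenCV 4.12 (cv2) and the standard library are available. Lean on these libraries where they do the work, as an engineer would, in place of code of your own. Each camera call takes 0.05 s, during which the arm holds its last target. There are 200 camera calls.

## Working session

There is one attempt and no reset: what is moved stays moved. The work goes in short steps, Python scripts to look and compute and a tool call to move; the robot and the scene stay as the last step left them, time stands still between calls to the robot, and variables do not carry over. Pictures are saved under pics/ and viewed, at most 14 in all, crops included, and the job is handed in when it is done.

Besides the shell and the picture viewer there is one more tool, called after "Call:" as name(argument=value, ...), one argument or row to a line, values as JSON. arm_command: Moves the arm, as the interface text tells. Its arguments: {"type":"object","properties":{"travel":{"type":"array"},"spin":{"type":"array"},"fingers":{"type":"array"},"newtons":{"type":"number"}},"required":["travel","spin","fingers"]}

```bash
ls; mkdir -p pics
python3 - <<'E'
from plant import r
import cv2,numpy as np
s=r.sense();print(s['t'],s['tool_pos'],s['tool_rot'],s['gripper_width'])
for c in ('scene','top'):
    im=r.read_camera(c);cv2.imwrite(f'pics/{c}0.png',cv2.cvtColor(im,cv2.COLOR_RGB2BGR))
    i=r.camera_info(c);print(c,np.round(i['mtx'],2).tolist(),np.round(i['pose'],3).tolist(),[k for k in i])
E
```

```text
pics
0.0 [0.21571908 0.5326968  0.23082422] [[-9.26882624e-01  3.75351091e-01 -3.98820194e-04]
 [ 3.75351302e-01  9.26882005e-01 -1.07169199e-03]
 [-3.26014985e-05 -1.14303037e-03 -9.99999346e-01]] 0.08561677759365677
scene [[378.03, 0.0, 247.11], [0.0, 378.03, 193.28], [0.0, 0.0, 1.0]] [[-0.705, -0.396, 0.588, 1.178], [0.708, -0.421, 0.567, 0.715], [0.023, 0.816, 0.578, 0.676], [0.0, 0.0, 0.0, 1.0]] ['mtx', 'pose']
top [[377.66, 0.0, 251.33], [0.0, 377.66, 196.53], [0.0, 0.0, 1.0]] [[-0.002, 0.995, -0.101, 0.454], [-1.0, -0.004, -0.017, 0.118], [-0.017, 0.101, 0.995, 1.08], [0.0, 0.0, 0.0, 1.0]] ['mtx', 'pose']
```

View pics/scene0.png

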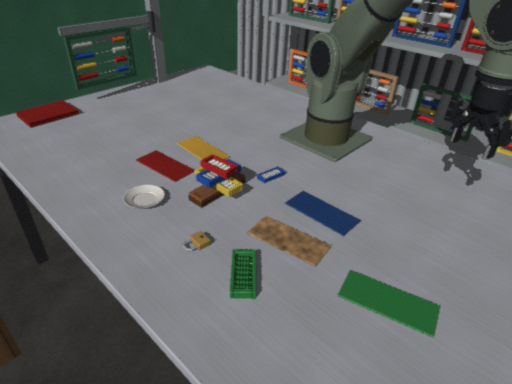

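View pics/top0.png

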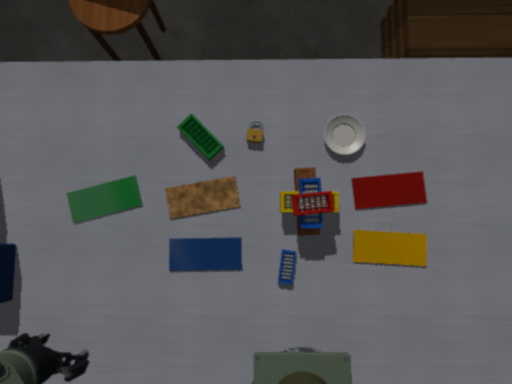

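The top view shows the stack around pixel (310,202). Red and yellow lie across the picture, blue and the case along it. The red plate is at (390,190), yellow (390,248), cork (203,197) and blue (205,254). The decoys are the small blue abacus (288,267), the green abacus and the green plate.

```bash
cat > h.py <<'E'
import numpy as np, cv2
from plant import r
def world(info,px,z):
    K=np.asarray(info['mtx']);P=np.asarray(info['pose']);px=np.atleast_2d(px).astype(float)
    d=np.c_[(px[:,0]-K[0,2])/K[0,0],-(px[:,1]-K[1,2])/K[1,1],-np.ones(len(px))]@P[:3,:3].T
    return P[:3,3]+d*((z-P[2,3])/d[:,2])[:,None]
def rect(info,mask,z):
    """min-area rectangle of a mask (largest blob) projected to height z: centre, (long,short) mm, yaw deg of long side"""
    c=max(cv2.findContours(mask.astype(np.uint8),cv2.RETR_EXTERNAL,cv2.CHAIN_APPROX_NONE)[0],key=cv2.contourArea)[:,0,:]
    w=world(info,c,z)[:,:2]*1000
    b=cv2.boxPoints(cv2.minAreaRect(w.astype(np.float32)))
    e=[b[1]-b[0],b[2]-b[1]];e.sort(key=np.linalg.norm)
    yaw=np.degrees(np.arctan2(e[1][1],e[1][0]))%180
    return np.round(b.mean(0),1),np.round([np.linalg.norm(e[1]),np.linalg.norm(e[0])],0),round(float(yaw),1)
def hsv(im):return cv2.cvtColor(im,cv2.COLOR_RGB2HSV)
def colour(im,name):
    H,S,V=[hsv(im)[...,i].astype(int) for i in range(3)]
    return {'red':((H<6)|(H>172))&(S>150)&(V>60),'blue':(H>100)&(H<125)&(S>140)&(V>40),
     'yellow':(H>18)&(H<32)&(S>150)&(V>90),'brown':(H>5)&(H<20)&(S>80)}[name]
def tool():
    s=r.sense();R=s['tool_rot'];print('t',round(s['t'],2),'pos',np.round(s['tool_pos'],4),'yaw_y',round(float(np.degrees(np.arctan2(R[1][1],R[0][1]))),1),'q7',round(s['q'][6],1),'w',round(s['gripper_width'],4),'grip',round(float(np.max(s['grasp_force'])),1),'F',np.round(s['force'],1))
    return s
E
python3 - <<'E'
from h import *
im=r.read_camera('top');i=r.camera_info('top')
def box(m,c0,c1,r0,r1):
    o=np.zeros_like(m);o[r0:r1,c0:c1]=m[r0:r1,c0:c1];return o
for n,col,b,z in [('redP','red',(345,435,160,220),.005),('yelP','yellow',(345,435,222,280),.005),('bluP','blue',(160,250,230,280),.005),('cork','brown',(160,250,165,225),.005),
 ('red','red',(275,345,185,220),.094),('yel','yellow',(275,345,180,225),.05),('blu','blue',(290,330,170,235),.072),('case','brown',(290,325,160,242),.028)]:
    print(n,rect(i,box(colour(im,col),*b),z))
for l in ['red_center','red_plate','blue_plate','yellow_plate','cork_plate']:
    for d in r.mark_of('top',l)[:2]: print(l,round(d['p'],2),np.round(world(i,np.array(d['point'])*[512,384],.005 if 'plate' in l else .083)[0],4))
E
```

```text
redP (array([ 580.7, -254.6], dtype=float32), array([200.,  87.], dtype=float32), 95.2)
yelP (array([ 418.1, -249.6], dtype=float32), array([201.,  89.], dtype=float32), 86.7)
bluP (array([402.4, 267.8], dtype=float32), array([198.,  87.], dtype=float32), 90.0)
cork (array([563. , 277.3], dtype=float32), array([203.,  90.], dtype=float32), 99.8)
red (array([537.1, -24.6], dtype=float32), array([103.,  54.], dtype=float32), 95.9)
yel (array([547.7,  31.3], dtype=float32), array([58., 47.], dtype=float32), 179.4)
blu (array([489.1, -22.2], dtype=float32), array([60., 35.], dtype=float32), 95.8)
case (array([610.2, -14.7], dtype=float32), array([62., 56.], dtype=float32), 179.7)
red_center 0.92 [ 0.533  -0.0319  0.083 ]
red_plate 0.95 [ 0.5848 -0.2508  0.005 ]
blue_plate 0.8 [0.4099 0.2755 0.005 ]
yellow_plate 0.89 [ 0.4277 -0.2529  0.005 ]
yellow_plate 0.33 [ 0.5444 -0.0409  0.005 ]
cork_plate 0.87 [0.557  0.2736 0.005 ]
cork_plate 0.6 [0.5587 0.5614 0.005 ]
```

```bash
cat >> h.py <<'E'
def plan(x,y,z,yaw,n,fing):
    """n rows (split in calls of 8) to a world pose; yaw of tool y, mod 180 nearest"""
    s=tool();R=np.array(s['tool_rot']);p=np.array(s['tool_pos'])
    y0=np.degrees(np.arctan2(R[1,1],R[0,1]));dy=(yaw-y0+90)%180-90
    st=(np.array([x,y,z])-p)/n;sp=-dy/n;T=[]
    for k in range(n):
        a=np.radians(y0+dy*k/n);c,s_=np.cos(a),np.sin(a)
        ty=np.array([c,s_]);tx=np.array([-s_,c])
        tx=np.array([s_*0-s_*1,c])  # x = y cross z(down)
        tx=np.array([-s_,c])
        T.append([round(float(tx@st[:2]),4),round(float(ty@st[:2]),4),round(float(-st[2]),4)])
    for k in range(0,n,8):
        m=len(T[k:k+8]);print({'travel':T[k:k+8],'spin':[round(float(sp),2)]*m,'fingers':[fing]*m})
E
sed -i '/tx=np.array(\[s_\*0/d;/ty=np.array(\[c,s_\]);tx=/s/;tx=.*//' h.py
python3 -c "
from h import *
plan(.535,-.025,.231,5.9,16,.07)"
```

```text
t 0.4 pos [0.2158 0.5329 0.2312] yaw_y 68.0 q7 -4.3 w 0.0852 grip 0.0 F [ 0.5 -0.1  0.3]
{'travel': [[-0.0316, -0.0248, 0.0], [-0.0332, -0.0226, 0.0], [-0.0346, -0.0203, 0.0], [-0.0359, -0.018, 0.0], [-0.0371, -0.0155, 0.0], [-0.038, -0.0129, 0.0], [-0.0388, -0.0103, 0.0], [-0.0394, -0.0077, 0.0]], 'spin': [3.88, 3.88, 3.88, 3.88, 3.88, 3.88, 3.88, 3.88], 'fingers': [0.07, 0.07, 0.07, 0.07, 0.07, 0.07, 0.07, 0.07]}
{'travel': [[-0.0399, -0.005, 0.0], [-0.0401, -0.0023, 0.0], [-0.0402, 0.0004, 0.0], [-0.04, 0.0031, 0.0], [-0.0397, 0.0058, 0.0], [-0.0393, 0.0085, 0.0], [-0.0386, 0.0112, 0.0], [-0.0378, 0.0137, 0.0]], 'spin': [3.88, 3.88, 3.88, 3.88, 3.88, 3.88, 3.88, 3.88], 'fingers': [0.07, 0.07, 0.07, 0.07, 0.07, 0.07, 0.07, 0.07]}
```

Call:
arm_command(
  travel=[
    [-0.032,-0.025,0],
    [-0.033,-0.023,0],
    [-0.035,-0.02,0],
    [-0.036,-0.018,0],
    [-0.037,-0.0155,0],
    [-0.038,-0.013,0],
    [-0.039,-0.01,0],
    [-0.0395,-0.008,0],
  ],
  spin=[3.9,3.9,3.9,3.9,3.9,3.9,3.9,3.9],
  fingers=[0.07,0.07,0.07,0.07,0.07,0.07,0.07,0.07],
  newtons=40,
)

```text
t: 1.2
tool_pos: [0.3762, 0.2517, 0.2314]
tool_rot: [[-0.596, 0.803, 0.0], [0.803, 0.596, 0.0], [-0.0, 0.0, -1.0]]
force: [1.2, 0.4, -0.0]
gripper_width: 0.0697
grasp_force: 0.0
```

Call:
arm_command(
  travel=[
    [-0.04,-0.005,0],
    [-0.04,-0.002,0],
    [-0.04,0,0],
    [-0.04,0.003,0],
    [-0.04,0.006,0],
    [-0.039,0.0085,0],
    [-0.0385,0.011,0],
    [-0.038,0.0135,0],
  ],
  spin=[3.9,3.9,3.9,3.9,3.9,3.9,3.9,3.9],
  fingers=[0.07,0.07,0.07,0.07,0.07,0.07,0.07,0.07],
)

```text
t: 2.0
tool_pos: [0.534, -0.0282, 0.2314]
tool_rot: [[-0.094, 0.996, 0.0], [0.996, 0.094, 0.0], [0.0, 0.0, -1.0]]
force: [0.1, 0.8, 0.4]
gripper_width: 0.07
grasp_force: 0.0
```

Run:
```python
from h import *
tool()
i=r.camera_info('wrist');im=r.read_camera('wrist');cv2.imwrite('pics/w1.png',im[...,::-1])
print(np.round(i['pose'],3).tolist(),i['mtx'])
m=colour(im,'red');print(rect(i,m,.094))
tool()
```

```text
t 2.0 pos [ 0.534  -0.0282  0.2314] yaw_y 5.4 q7 13.6 w 0.07 grip 0.0 F [0.1 0.8 0.4]
[[0.996, -0.09, -0.028, 0.528], [0.094, 0.954, 0.283, 0.045], [0.001, -0.285, 0.959, 0.373], [0.0, 0.0, 0.0, 1.0]] [[297.05339866   0.         253.61489555]
 [  0.         297.05339866 190.91203488]
 [  0.           0.           1.        ]]
(array([536.9, -23.5], dtype=float32), array([103.,  54.], dtype=float32), 95.4)
t 2.05 pos [ 0.536  -0.0345  0.2313] yaw_y 4.8 q7 13.6 w 0.0699 grip 0.0 F [ -0.4 -10.   -1.1]
```

View pics/w1.png

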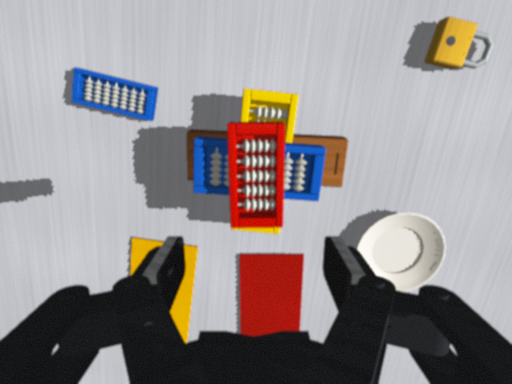

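The wrist view shows red on top at (256,175), over blue (259,170), yellow (268,160) and the case. Both cameras agree on red's position to about 1 mm.

```bash
python3 -c "
from h import *
plan(.537,-.024,.072,5.4,10,.07)"
```

```text
t 2.05 pos [ 0.536  -0.0345  0.2313] yaw_y 4.8 q7 13.6 w 0.0699 grip 0.0 F [ -0.4 -10.   -1.1]
{'travel': [[0.001, 0.0002, 0.0159], [0.001, 0.0002, 0.0159], [0.001, 0.0002, 0.0159], [0.001, 0.0002, 0.0159], [0.001, 0.0002, 0.0159], [0.001, 0.0002, 0.0159], [0.001, 0.0002, 0.0159], [0.001, 0.0002, 0.0159]], 'spin': [-0.06, -0.06, -0.06, -0.06, -0.06, -0.06, -0.06, -0.06], 'fingers': [0.07, 0.07, 0.07, 0.07, 0.07, 0.07, 0.07, 0.07]}
{'travel': [[0.001, 0.0002, 0.0159], [0.001, 0.0002, 0.0159]], 'spin': [-0.06, -0.06], 'fingers': [0.07, 0.07]}
```

Call:
arm_command(
  travel=[
    [0.004,0,0.02],
    [0.004,0,0.02],
    [0.002,0,0.02],
    [0,0,0.02],
    [0,0,0.02],
    [0,0,0.02],
    [0,0,0.019],
    [0,0,0],
  ],
  spin=[0,0,0,0,0,0,0,0],
  fingers=[0.07,0.07,0.07,0.07,0.07,0.07,0.07,0.07],
)

```text
t: 2.85
tool_pos: [0.5315, -0.0166, 0.0906]
tool_rot: [[-0.097, 0.995, -0.003], [0.995, 0.097, -0.0], [0.0, -0.003, -1.0]]
force: [-0.5, -0.5, 0.8]
gripper_width: 0.0702
grasp_force: 0.0
```

Call:
arm_command(
  travel=[
    [-0.004,0.003,0],
    [-0.004,0.002,0],
    [0,0,0],
    [0,0,0.006],
    [0,0,0.006],
    [0,0,0.006],
    [0,0,0],
    [0,0,0],
  ],
  spin=[0,0,0,0,0,0,0,0],
  fingers=[0.07,0.07,0.07,0.07,0.07,0.07,0.07,0.07],
)

```text
t: 3.65
tool_pos: [0.5381, -0.0242, 0.0742]
tool_rot: [[-0.097, 0.995, -0.0], [0.995, 0.097, -0.0], [-0.0, -0.0, -1.0]]
force: [0.1, -0.5, 0.0]
gripper_width: 0.0701
grasp_force: 0.0
```

Call:
arm_command(
  travel=[
    [0,0,0.003],
    [0,0,0],
    [0,0,0],
    [0,0,0],
    [0,0,0],
    [0,0,0],
    [0,0,0],
    [0,0,0],
  ],
  spin=[0,0,0,0,0,0,0,0],
  fingers=[0.07,0.065,0.06,0.055,0.05,0.045,0.045,0.045],
  newtons=40,
)

```text
t: 4.45
tool_pos: [0.5381, -0.0242, 0.0716]
tool_rot: [[-0.097, 0.995, -0.0], [0.995, 0.097, -0.0], [-0.0, -0.0, -1.0]]
force: [-2.2, 0.3, 6.9]
gripper_width: 0.0532
grasp_force: 42.5
```

Call:
arm_command(
  travel=[
    [0,0,0],
    [0,0,0],
    [0,0,-0.003],
    [0,0,-0.008],
    [0,0,-0.015],
    [0,0,-0.02],
    [0,0,-0.02],
    [0,0,-0.01],
  ],
  spin=[0,0,0,0,0,0,0,0],
  fingers=[0.045,0.045,0.045,0.045,0.045,0.045,0.045,0.045],
)

```text
t: 5.25
tool_pos: [0.5386, -0.0242, 0.1492]
tool_rot: [[-0.097, 0.995, 0.002], [0.995, 0.097, -0.0], [-0.0, 0.002, -1.0]]
force: [-0.7, 0.4, -1.4]
gripper_width: 0.0533
grasp_force: 42.2
```

Run:
```python
from h import *
i=r.camera_info('wrist');im=r.read_camera('wrist');cv2.imwrite('pics/w2.png',im[...,::-1])
m=colour(im,'blue');print(rect(i,m,.072))
# red plate (0.5807,-0.2546) long 95.2
plan(.5807,-.2546,.147,5.2,8,.045)
```

```text
(array([402.6,  40.5], dtype=float32), array([76., 31.], dtype=float32), 172.0)
t 5.3 pos [ 0.539  -0.0242  0.1498] yaw_y 5.6 q7 14.6 w 0.0531 grip 42.2 F [1.6 0.2 1.8]
{'travel': [[-0.0292, 0.0024, 0.0004], [-0.0292, 0.0024, 0.0004], [-0.0292, 0.0025, 0.0004], [-0.0292, 0.0025, 0.0004], [-0.0292, 0.0025, 0.0004], [-0.0292, 0.0025, 0.0004], [-0.0292, 0.0025, 0.0004], [-0.0292, 0.0026, 0.0004]], 'spin': [0.04, 0.04, 0.04, 0.04, 0.04, 0.04, 0.04, 0.04], 'fingers': [0.045, 0.045, 0.045, 0.045, 0.045, 0.045, 0.045, 0.045]}
```

View pics/w2.png

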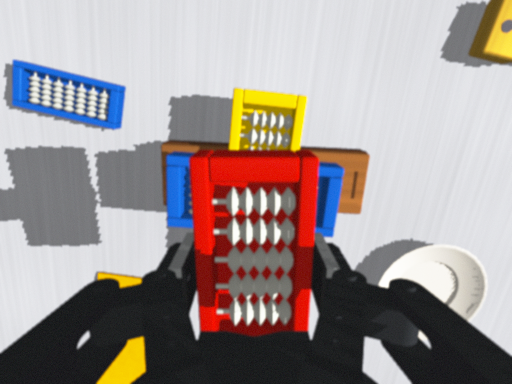

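Red is held level (centre about (255,240)) and blue has stayed on the stack. Next I carry red to its plate.

Call:
arm_command(
  travel=[
    [-0.015,0.0015,0],
    [-0.03,0.0025,0],
    [-0.035,0.003,0],
    [-0.035,0.003,0],
    [-0.035,0.003,0],
    [-0.035,0.003,0],
    [-0.03,0.0025,0],
    [-0.0185,0.0015,0],
  ],
  spin=[0,0,0,0,0,0,0,0.3],
  fingers=[0.045,0.045,0.045,0.045,0.045,0.045,0.045,0.045],
)

```text
t: 6.1
tool_pos: [0.5797, -0.2584, 0.1461]
tool_rot: [[-0.089, 0.996, -0.002], [0.996, 0.089, -0.001], [-0.001, -0.002, -1.0]]
force: [-0.3, 0.6, -1.2]
gripper_width: 0.0529
grasp_force: 42.2
```

Call:
arm_command(
  travel=[
    [0,0,0],
    [0,0,0.01],
    [0,0,0.025],
    [0,0,0.03],
    [0,0,0.03],
    [0,0,0.02],
    [0,0,0.01],
    [0,0,0],
  ],
  spin=[0,0,0,0,0,0,0,0],
  fingers=[0.045,0.045,0.045,0.045,0.045,0.045,0.045,0.045],
)

```text
t: 6.9
tool_pos: [0.58, -0.2539, 0.0209]
tool_rot: [[-0.092, 0.996, -0.002], [0.996, 0.092, 0.001], [0.001, -0.002, -1.0]]
force: [0.1, -0.1, 0.1]
gripper_width: 0.0535
grasp_force: 42.3
```

Call:
arm_command(
  travel=[
    [0,0,0.006],
    [0,0,0.005],
    [0,0,0.004],
    [0,0,0],
    [0,0,0],
    [0,0,0],
    [0,0,0],
    [0,0,0],
  ],
  spin=[0,0,0,0,0,0,0,0],
  fingers=[0.045,0.045,0.045,0.045,0.045,0.045,0.045,0.045],
)

```text
t: 7.7
tool_pos: [0.5808, -0.2547, 0.0075]
tool_rot: [[-0.092, 0.996, 0.0], [0.996, 0.092, -0.0], [-0.0, 0.0, -1.0]]
force: [-0.1, 0.7, -0.6]
gripper_width: 0.053
grasp_force: 42.3
```

Lower the last 2.5 mm, release and rise.

Call:
arm_command(
  travel=[
    [0,0,0.001],
    [0,0,0.001],
    [0,0,0.0007],
    [0,0,0],
    [0,0,0],
    [0,0,0],
    [0,0,0],
    [0,0,0],
  ],
  spin=[0,0,0,0,0,0,0,0],
  fingers=[0.045,0.045,0.045,0.045,0.045,0.055,0.062,0.072],
)

```text
t: 8.5
tool_pos: [0.5807, -0.2547, 0.0046]
tool_rot: [[-0.092, 0.996, -0.0], [0.996, 0.092, -0.0], [-0.0, -0.0, -1.0]]
force: [0.2, 0.1, 0.0]
gripper_width: 0.0716
grasp_force: 0.0
```

Call:
arm_command(
  travel=[
    [0,0,0],
    [0,0,0],
    [0,0,-0.01],
    [0,0,-0.03],
    [0,0,-0.04],
    [0,0,-0.04],
    [0,0,-0.04],
    [0,0,-0.04],
  ],
  spin=[0,0,0,0,0,0,0,0],
  fingers=[0.075,0.075,0.075,0.075,0.075,0.075,0.075,0.075],
)

```text
t: 9.3
tool_pos: [0.5804, -0.2546, 0.2072]
tool_rot: [[-0.091, 0.996, 0.001], [0.996, 0.091, -0.0], [-0.0, 0.001, -1.0]]
force: [0.4, 0.4, -0.2]
gripper_width: 0.075
grasp_force: 0.0
```

Run:
```python
from h import *
im=r.read_camera('top');i=r.camera_info('top');cv2.imwrite('pics/t2.png',cv2.resize(im[130:300,130:450,::-1],None,fx=2.4,fy=2.4))
m=colour(im,'blue');m[:, :270]=0;m[:,350:]=0;m[240:]=0
mm=cv2.morphologyEx(m.astype(np.uint8),cv2.MORPH_CLOSE,np.ones((9,9)))
print('blue top',rect(i,mm,.072))
plan(.539,-.024,.23,95.8,8,.075)
```

```text
blue top (array([539.1, -21.9], dtype=float32), array([134.,  59.], dtype=float32), 1.6)
t 9.35 pos [ 0.5823 -0.2556  0.2137] yaw_y 5.2 q7 31.1 w 0.0749 grip 0.0 F [ 2.3 -0.3  9.5]
{'travel': [[0.0293, -0.0027, -0.002], [0.0282, -0.0084, -0.002], [0.0261, -0.0137, -0.002], [0.0229, -0.0185, -0.002], [0.0189, -0.0226, -0.002], [0.0142, -0.0258, -0.002], [0.0089, -0.0281, -0.002], [0.0033, -0.0293, -0.002]], 'spin': [11.18, 11.18, 11.18, 11.18, 11.18, 11.18, 11.18, 11.18], 'fingers': [0.075, 0.075, 0.075, 0.075, 0.075, 0.075, 0.075, 0.075]}
```

View pics/t2.png

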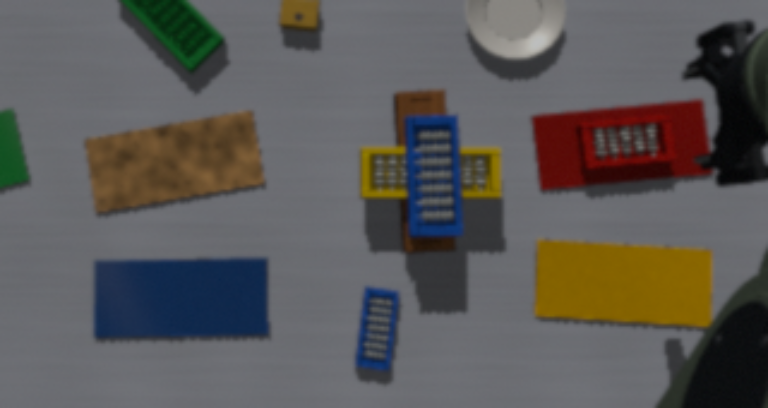

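Red lies near the middle of its plate, at crop (626,142). Blue is now on top at crop (434,175).

Run:
```python
from h import *
plan(.539,-.022,.21,91.6,12,.075)
```

```text
t 9.35 pos [ 0.5823 -0.2556  0.2137] yaw_y 5.2 q7 31.1 w 0.0749 grip 0.0 F [ 2.3 -0.3  9.5]
{'travel': [[0.0197, -0.0018, 0.0003], [0.0198, 0.0007, 0.0003], [0.0195, 0.0031, 0.0003], [0.019, 0.0056, 0.0003], [0.0181, 0.0079, 0.0003], [0.017, 0.0101, 0.0003], [0.0156, 0.0122, 0.0003], [0.014, 0.014, 0.0003]], 'spin': [-7.2, -7.2, -7.2, -7.2, -7.2, -7.2, -7.2, -7.2], 'fingers': [0.075, 0.075, 0.075, 0.075, 0.075, 0.075, 0.075, 0.075]}
{'travel': [[0.0121, 0.0157, 0.0003], [0.01, 0.0171, 0.0003], [0.0078, 0.0182, 0.0003], [0.0055, 0.019, 0.0003]], 'spin': [-7.2, -7.2, -7.2, -7.2], 'fingers': [0.075, 0.075, 0.075, 0.075]}
```

Call:
arm_command(
  travel=[
    [0.02,-0.002,0],
    [0.02,0.0005,0],
    [0.0195,0.003,0],
    [0.019,0.0055,0],
    [0.018,0.008,0],
    [0.017,0.01,0],
    [0.0155,0.012,0],
    [0.014,0.014,0],
  ],
  spin=[-7.2,-7.2,-7.2,-7.2,-7.2,-7.2,-7.2,-7.2],
  fingers=[0.075,0.075,0.075,0.075,0.075,0.075,0.075,0.075],
)

```text
t: 10.15
tool_pos: [0.551, -0.0983, 0.2053]
tool_rot: [[-0.892, 0.452, 0.001], [0.452, 0.892, -0.001], [-0.001, -0.0, -1.0]]
force: [0.2, 0.1, 0.7]
gripper_width: 0.0749
grasp_force: 0.0
```

Call:
arm_command(
  travel=[
    [0.012,0.0155,0],
    [0.01,0.017,0],
    [0.008,0.018,0],
    [0.0055,0.019,0],
    [0,0,0.02],
    [0,0,0.02],
    [0,0,0.02],
    [0,0,0],
  ],
  spin=[-7.2,-7.2,-7.2,-7.2,0,0,0,0],
  fingers=[0.075,0.075,0.075,0.075,0.075,0.075,0.075,0.075],
)

```text
t: 10.95
tool_pos: [0.5357, -0.0217, 0.1434]
tool_rot: [[-1.0, -0.029, -0.003], [-0.029, 1.0, -0.001], [0.003, -0.0, -1.0]]
force: [0.4, -0.4, 0.9]
gripper_width: 0.075
grasp_force: 0.0
```

Run:
```python
from h import *
tool()
i=r.camera_info('wrist');im=r.read_camera('wrist')
m=colour(im,'blue');m=cv2.morphologyEx(m.astype(np.uint8),cv2.MORPH_CLOSE,np.ones((9,9)));print(rect(i,m,.072));tool()
cv2.imwrite('pics/w3.png',im[...,::-1])
```

```text
t 10.95 pos [ 0.5357 -0.0217  0.1434] yaw_y 91.7 q7 75.2 w 0.075 grip 0.0 F [ 0.4 -0.4  0.9]
(array([538.3, -22.2], dtype=float32), array([133.,  57.], dtype=float32), 1.4)
t 11.0 pos [ 0.5362 -0.0217  0.1447] yaw_y 91.7 q7 75.2 w 0.0752 grip 0.0 F [-0.1  0.2  1.9]
```

Call:
arm_command(
  travel=[
    [-0.002,0,0.01],
    [0,0,0.02],
    [0,0,0.02],
    [0,0,0.015],
    [0,0,0.01],
    [0,0,0.01],
    [0,0,0],
    [0,0,0],
  ],
  spin=[0,0,0,0,0,0,0,0],
  fingers=[0.075,0.075,0.075,0.075,0.075,0.075,0.075,0.075],
)

```text
t: 11.8
tool_pos: [0.5388, -0.0215, 0.06]
tool_rot: [[-1.0, -0.029, 0.0], [-0.029, 1.0, -0.0], [-0.0, -0.0, -1.0]]
force: [-0.3, 0.5, 0.4]
gripper_width: 0.075
grasp_force: 0.0
```

Call:
arm_command(
  travel=[
    [0,0,0.005],
    [0,0,0.0035],
    [0,0,0],
    [0,0,0],
    [0,0,0],
    [0,0,0],
    [0,0,0],
    [0,0,0],
  ],
  spin=[0,0,0,0,0,0,0,0],
  fingers=[0.075,0.07,0.065,0.06,0.055,0.05,0.05,0.05],
)

```text
t: 12.6
tool_pos: [0.5386, -0.0215, 0.0514]
tool_rot: [[-1.0, -0.029, 0.0], [-0.029, 1.0, -0.0], [-0.0, -0.0, -1.0]]
force: [-0.5, -0.7, 5.4]
gripper_width: 0.0573
grasp_force: 43.4
```

Call:
arm_command(
  travel=[
    [0,0,0],
    [0,0,0],
    [0,0,-0.003],
    [0,0,-0.008],
    [0,0,-0.015],
    [0,0,-0.02],
    [0,0,-0.02],
    [0,0,-0.02],
  ],
  spin=[0,0,0,0,0,0,0,0],
  fingers=[0.05,0.05,0.05,0.05,0.05,0.05,0.05,0.05],
)

```text
t: 13.4
tool_pos: [0.5385, -0.0215, 0.1386]
tool_rot: [[-1.0, -0.029, 0.0], [-0.029, 1.0, -0.0], [-0.0, -0.0, -1.0]]
force: [-0.1, 0.0, 0.1]
gripper_width: 0.0572
grasp_force: 42.8
```

Run:
```python
from h import *
im=r.read_camera('wrist');cv2.imwrite('pics/w4.png',im[...,::-1])
plan(.4024,.2678,.15,0,14,.05)
```

```text
t 13.45 pos [ 0.5395 -0.0215  0.1413] yaw_y 91.6 q7 75.0 w 0.0576 grip 42.8 F [ 1.6 -0.5  4.9]
{'travel': [[0.0092, 0.0209, -0.0006], [0.0068, 0.0218, -0.0006], [0.0044, 0.0224, -0.0006], [0.0019, 0.0228, -0.0006], [-0.0006, 0.0229, -0.0006], [-0.0031, 0.0227, -0.0006], [-0.0056, 0.0222, -0.0006], [-0.008, 0.0214, -0.0006]], 'spin': [-6.31, -6.31, -6.31, -6.31, -6.31, -6.31, -6.31, -6.31], 'fingers': [0.05, 0.05, 0.05, 0.05, 0.05, 0.05, 0.05, 0.05]}
{'travel': [[-0.0103, 0.0204, -0.0006], [-0.0125, 0.0192, -0.0006], [-0.0145, 0.0177, -0.0006], [-0.0164, 0.016, -0.0006], [-0.018, 0.0141, -0.0006], [-0.0195, 0.012, -0.0006]], 'spin': [-6.31, -6.31, -6.31, -6.31, -6.31, -6.31], 'fingers': [0.05, 0.05, 0.05, 0.05, 0.05, 0.05]}
```

View pics/w4.png

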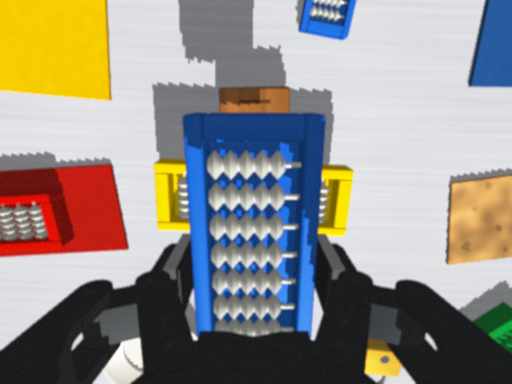

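Blue is held level with yellow and the case still underneath. I'll turn the other way, which keeps the last joint nearer mid-range.

```bash
sed -i 's/def plan(x,y,z,yaw,n,fing):/def plan(x,y,z,yaw,n,fing,exact=0):/; s/dy=(yaw-y0+90)%180-90/dy=(yaw-y0) if exact else (yaw-y0+90)%180-90/' h.py
python3 - <<'E'
from h import *
plan(.4024,.2678,.141,0,14,.05,1)
E
```

```text
t 13.45 pos [ 0.5395 -0.0215  0.1413] yaw_y 91.6 q7 75.0 w 0.0576 grip 42.8 F [ 1.6 -0.5  4.9]
{'travel': [[0.0092, 0.0209, 0.0], [0.0115, 0.0198, 0.0], [0.0137, 0.0183, 0.0], [0.0157, 0.0166, 0.0], [0.0175, 0.0147, 0.0], [0.0191, 0.0126, 0.0], [0.0204, 0.0104, 0.0], [0.0214, 0.008, 0.0]], 'spin': [6.55, 6.55, 6.55, 6.55, 6.55, 6.55, 6.55, 6.55], 'fingers': [0.05, 0.05, 0.05, 0.05, 0.05, 0.05, 0.05, 0.05]}
{'travel': [[0.0222, 0.0055, 0.0], [0.0227, 0.0029, 0.0], [0.0229, 0.0003, 0.0], [0.0228, -0.0023, 0.0], [0.0223, -0.0049, 0.0], [0.0216, -0.0074, 0.0]], 'spin': [6.55, 6.55, 6.55, 6.55, 6.55, 6.55], 'fingers': [0.05, 0.05, 0.05, 0.05, 0.05, 0.05]}
```

Call:
arm_command(
  travel=[
    [0.009,0.021,0],
    [0.0115,0.02,0],
    [0.0135,0.0185,0],
    [0.0155,0.0165,0],
    [0.0175,0.0145,0],
    [0.019,0.0125,0],
    [0.0205,0.0105,0],
    [0.0215,0.008,0],
  ],
  spin=[6.55,6.55,6.55,6.55,6.55,6.55,6.55,6.55],
  fingers=[0.05,0.05,0.05,0.05,0.05,0.05,0.05,0.05],
)

```text
t: 14.25
tool_pos: [0.4602, 0.1449, 0.1376]
tool_rot: [[-0.629, 0.777, 0.0], [0.777, 0.629, 0.0], [0.0, 0.001, -1.0]]
force: [-0.0, 1.2, -0.0]
gripper_width: 0.0571
grasp_force: 42.8
```

Call:
arm_command(
  travel=[
    [0.022,0.0055,0],
    [0.0225,0.003,0],
    [0.023,0,0],
    [0.023,-0.002,0],
    [0.0225,-0.005,0],
    [0.0215,-0.0075,0],
    [0,0,0.01],
    [0,0,0.02],
  ],
  spin=[6.55,6.55,6.55,6.55,6.55,6.55,0,0],
  fingers=[0.05,0.05,0.05,0.05,0.05,0.05,0.05,0.05],
)

```text
t: 15.05
tool_pos: [0.4019, 0.2688, 0.1076]
tool_rot: [[-0.002, 1.0, 0.002], [1.0, 0.002, 0.001], [0.001, 0.002, -1.0]]
force: [0.4, 1.0, -1.4]
gripper_width: 0.0571
grasp_force: 42.9
```

Call:
arm_command(
  travel=[
    [0,0,0.03],
    [0,0,0.03],
    [0,0,0.02],
    [0,0,0.01],
    [0,0,0.005],
    [0,0,0],
    [0,0,0],
    [0,0,0],
  ],
  spin=[0,0,0,0,0,0,0,0],
  fingers=[0.05,0.05,0.05,0.05,0.05,0.05,0.05,0.05],
)

```text
t: 15.85
tool_pos: [0.402, 0.2683, 0.0128]
tool_rot: [[0.001, 1.0, 0.001], [1.0, -0.001, 0.001], [0.001, 0.001, -1.0]]
force: [-0.4, 0.1, -1.2]
gripper_width: 0.0571
grasp_force: 42.9
```

Call:
arm_command(
  travel=[
    [0,0,0.003],
    [0,0,0.002],
    [0,0,0.001],
    [0,0,0.0007],
    [0,0,0],
    [0,0,0],
    [0,0,0],
    [0,0,0],
  ],
  spin=[0,0,0,0,0,0,0,0],
  fingers=[0.05,0.05,0.05,0.05,0.05,0.05,0.05,0.05],
)

```text
t: 16.65
tool_pos: [0.4017, 0.268, 0.0064]
tool_rot: [[0.001, 1.0, 0.0], [1.0, -0.001, 0.001], [0.001, 0.0, -1.0]]
force: [-5.2, -1.8, 29.9]
gripper_width: 0.0568
grasp_force: 46.5
```

Call:
arm_command(
  travel=[
    [0,0,-0.0003],
    [0,0,0],
    [0,0,0],
    [0,0,0],
    [0,0,0],
    [0,0,0],
    [0,0,0],
    [0,0,0],
  ],
  spin=[0,0,0,0,0,0,0,0],
  fingers=[0.05,0.054,0.058,0.063,0.07,0.075,0.075,0.075],
)

```text
t: 17.45
tool_pos: [0.4017, 0.268, 0.0057]
tool_rot: [[0.001, 1.0, -0.0], [1.0, -0.001, -0.0], [-0.0, -0.0, -1.0]]
force: [-0.4, -0.1, -0.1]
gripper_width: 0.0752
grasp_force: 0.0
```

Call:
arm_command(
  travel=[
    [0,0,-0.005],
    [0,0,-0.01],
    [0,0,-0.02],
    [0,0,-0.03],
    [0,0,-0.04],
    [0,0,-0.04],
    [0,0,-0.03],
    [0,0,-0.02],
  ],
  spin=[0,0,0,0,0,0,0,0],
  fingers=[0.075,0.075,0.075,0.075,0.075,0.075,0.075,0.075],
)

```text
t: 18.25
tool_pos: [0.4018, 0.268, 0.2037]
tool_rot: [[0.001, 1.0, 0.002], [1.0, -0.001, 0.002], [0.002, 0.002, -1.0]]
force: [0.4, -1.1, -1.6]
gripper_width: 0.0749
grasp_force: 0.0
```

Run:
```python
from h import *
im=r.read_camera('top');i=r.camera_info('top');cv2.imwrite('pics/t3.png',cv2.resize(im[130:300,130:450,::-1],None,fx=2.4,fy=2.4))
m=colour(im,'yellow');m[:, :270]=0;m[:,345:]=0;m[240:]=0
mm=cv2.morphologyEx(m.astype(np.uint8),cv2.MORPH_CLOSE,np.ones((9,9)))
c,_,a=rect(i,mm,.05);print('yellow top',c,_,a)
plan(c[0]/1000,c[1]/1000,.19,a-90,12,.075)
```

```text
yellow top [547.1 -22.4] [155.  60.] 90.8
t 18.3 pos [0.4024 0.2683 0.2055] yaw_y -0.1 q7 -15.7 w 0.0746 grip 0.0 F [ 0.6 -0.6  4.7]
{'travel': [[-0.0242, 0.0121, 0.0013], [-0.0242, 0.0121, 0.0013], [-0.0242, 0.012, 0.0013], [-0.0243, 0.012, 0.0013], [-0.0243, 0.012, 0.0013], [-0.0243, 0.0119, 0.0013], [-0.0243, 0.0119, 0.0013], [-0.0243, 0.0119, 0.0013]], 'spin': [-0.07, -0.07, -0.07, -0.07, -0.07, -0.07, -0.07, -0.07], 'fingers': [0.075, 0.075, 0.075, 0.075, 0.075, 0.075, 0.075, 0.075]}
{'travel': [[-0.0243, 0.0118, 0.0013], [-0.0244, 0.0118, 0.0013], [-0.0244, 0.0118, 0.0013], [-0.0244, 0.0117, 0.0013]], 'spin': [-0.07, -0.07, -0.07, -0.07], 'fingers': [0.075, 0.075, 0.075, 0.075]}
```

View pics/t3.png

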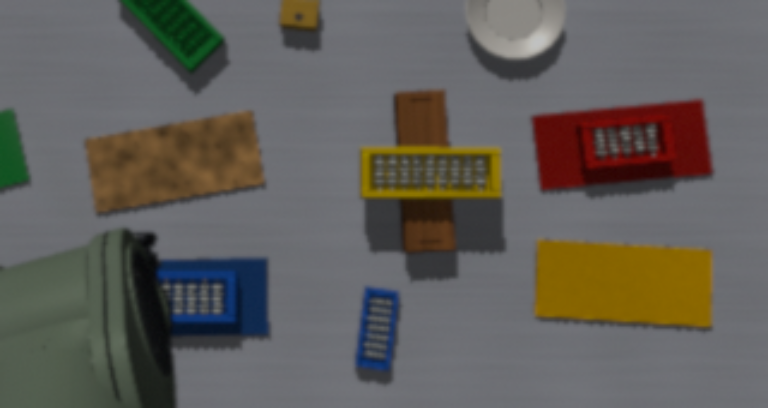

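Blue lies flat on its plate. Yellow, at crop (431,173), is now on top of the case (426,170). I move on to yellow.

Call:
arm_command(
  travel=[
    [-0.015,0.0075,0],
    [-0.03,0.015,0],
    [-0.04,0.0197,0],
    [-0.042,0.0208,0],
    [-0.042,0.0208,0],
    [-0.042,0.0206,0],
    [-0.04,0.0197,0.02],
    [-0.03,0.0145,0.02],
  ],
  spin=[0,0,0,0,0,0,0,-0.8],
  fingers=[0.075,0.075,0.075,0.075,0.075,0.075,0.075,0.075],
)

```text
t: 19.1
tool_pos: [0.5408, -0.016, 0.161]
tool_rot: [[-0.011, 1.0, 0.001], [1.0, 0.011, -0.001], [-0.001, 0.001, -1.0]]
force: [1.2, 0.3, -0.5]
gripper_width: 0.075
grasp_force: 0.0
```

Call:
arm_command(
  travel=[
    [-0.01,0.005,0.02],
    [0,0,0],
    [0,0,0],
    [0,0,0],
  ],
  spin=[0,0,0,0],
  fingers=[0.075,0.075,0.075,0.075],
)

```text
t: 19.5
tool_pos: [0.5453, -0.022, 0.1419]
tool_rot: [[-0.014, 1.0, 0.001], [1.0, 0.014, 0.0], [0.0, 0.001, -1.0]]
force: [0.3, -0.3, 0.4]
gripper_width: 0.0751
grasp_force: 0.0
```

Run:
```python
from h import *
tool()
i=r.camera_info('wrist');im=r.read_camera('wrist')
m=colour(im,'yellow').astype(np.uint8);m[240:]=0
m=cv2.morphologyEx(m,cv2.MORPH_CLOSE,np.ones((9,9)));print(rect(i,m,.05));tool()
cv2.imwrite('pics/w5.png',im[...,::-1])
```

```text
t 19.5 pos [ 0.5453 -0.022   0.1419] yaw_y 0.8 q7 16.7 w 0.0751 grip 0.0 F [ 0.3 -0.3  0.4]
(array([544.6,  -2.3], dtype=float32), array([120.,  59.], dtype=float32), 88.9)
t 19.55 pos [ 0.5454 -0.0219  0.1419] yaw_y 0.8 q7 16.7 w 0.0752 grip 0.0 F [-0.6 -0.1 -0.3]
```

Call:
arm_command(
  travel=[
    [0,0,0.01],
    [0,0,0.02],
    [0,0,0.025],
    [0,0,0.02],
    [0,0,0.015],
    [0,0,0.01],
    [0,0,0.004],
    [0,0,0],
  ],
  spin=[0,0,0,0,0,0,0,0],
  fingers=[0.075,0.075,0.075,0.075,0.075,0.075,0.075,0.075],
)

```text
t: 20.35
tool_pos: [0.5452, -0.023, 0.0366]
tool_rot: [[-0.013, 1.0, -0.0], [1.0, 0.013, -0.0], [-0.0, -0.0, -1.0]]
force: [1.2, -0.8, -0.3]
gripper_width: 0.0749
grasp_force: 0.0
```

Call:
arm_command(
  travel=[
    [0,0,0.004],
    [0,0,0.0024],
    [0,0,0],
    [0,0,0],
    [0,0,0],
    [0,0,0],
    [0,0,0],
    [0,0,0],
  ],
  spin=[0,0,0,0,0,0,0,0],
  fingers=[0.075,0.07,0.065,0.06,0.055,0.05,0.05,0.05],
)

```text
t: 21.15
tool_pos: [0.5453, -0.0231, 0.0307]
tool_rot: [[-0.013, 1.0, 0.0], [1.0, 0.013, -0.0], [-0.0, 0.0, -1.0]]
force: [-1.7, 0.4, 6.1]
gripper_width: 0.0569
grasp_force: 43.0
```

Call:
arm_command(
  travel=[
    [0,0,0],
    [0,0,0],
    [0,0,-0.003],
    [0,0,-0.008],
    [0,0,-0.015],
    [0,0,-0.02],
    [0,0,-0.02],
    [0,0,-0.02],
  ],
  spin=[0,0,0,0,0,0,0,0],
  fingers=[0.05,0.05,0.05,0.05,0.05,0.05,0.05,0.05],
)

```text
t: 21.95
tool_pos: [0.5452, -0.0231, 0.1177]
tool_rot: [[-0.013, 1.0, 0.0], [1.0, 0.013, -0.0], [-0.0, 0.0, -1.0]]
force: [-0.2, -0.6, -0.4]
gripper_width: 0.0574
grasp_force: 42.9
```

Run:
```python
from h import *
im=r.read_camera('wrist');cv2.imwrite('pics/w6.png',im[...,::-1])
plan(.4181,-.2496,.118,-3.3,10,.05)
```

```text
t 22.0 pos [ 0.5462 -0.0232  0.1205] yaw_y 0.7 q7 17.5 w 0.057 grip 42.9 F [ 2.3 -1.   3.7]
{'travel': [[-0.0225, -0.0131, 0.0003], [-0.0226, -0.0129, 0.0003], [-0.0227, -0.0128, 0.0003], [-0.0227, -0.0126, 0.0003], [-0.0228, -0.0125, 0.0003], [-0.0229, -0.0123, 0.0003], [-0.023, -0.0121, 0.0003], [-0.0231, -0.012, 0.0003]], 'spin': [0.4, 0.4, 0.4, 0.4, 0.4, 0.4, 0.4, 0.4], 'fingers': [0.05, 0.05, 0.05, 0.05, 0.05, 0.05, 0.05, 0.05]}
{'travel': [[-0.0232, -0.0118, 0.0003], [-0.0233, -0.0117, 0.0003]], 'spin': [0.4, 0.4], 'fingers': [0.05, 0.05]}
```

View pics/w6.png

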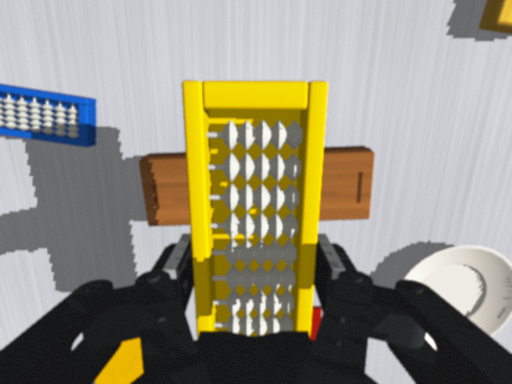

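Yellow is held level and the case alone remains on the shelf.

Call:
arm_command(
  travel=[
    [-0.015,-0.0085,0],
    [-0.025,-0.0142,0],
    [-0.035,-0.0197,0],
    [-0.035,-0.0195,0],
    [-0.035,-0.019,0],
    [-0.035,-0.0187,0],
    [-0.03,-0.0157,0],
    [-0.0175,-0.009,0],
  ],
  spin=[0.5,0.5,0.5,0.5,0.5,0.5,0.5,0.5],
  fingers=[0.05,0.05,0.05,0.05,0.05,0.05,0.05,0.05],
)

```text
t: 22.8
tool_pos: [0.4146, -0.2511, 0.1165]
tool_rot: [[0.06, 0.998, -0.001], [0.998, -0.06, -0.001], [-0.001, -0.001, -1.0]]
force: [-0.0, 0.4, -1.6]
gripper_width: 0.057
grasp_force: 42.8
```

Call:
arm_command(
  travel=[
    [0,0,0],
    [0,0,0.015],
    [0,0,0.025],
    [0,0,0.03],
    [0,0,0.02],
    [0,0,0.01],
    [0,0,0],
    [0,0,0],
  ],
  spin=[0,0,0,0,0,0,0,0],
  fingers=[0.05,0.05,0.05,0.05,0.05,0.05,0.05,0.05],
)

```text
t: 23.6
tool_pos: [0.417, -0.2484, 0.0171]
tool_rot: [[0.057, 0.998, 0.0], [0.998, -0.057, -0.0], [-0.0, 0.0, -1.0]]
force: [-0.5, -0.1, -1.0]
gripper_width: 0.0568
grasp_force: 42.9
```

Call:
arm_command(
  travel=[
    [-0.001,0.001,0.003],
    [0,0,0.003],
    [0,0,0.002],
    [0,0,0.0012],
    [0,0,0],
    [0,0,0],
    [0,0,0],
    [0,0,0],
  ],
  spin=[0,0,0,0,0,0,0,0],
  fingers=[0.05,0.05,0.05,0.05,0.05,0.05,0.05,0.05],
)

```text
t: 24.4
tool_pos: [0.4178, -0.2494, 0.0077]
tool_rot: [[0.057, 0.998, 0.0], [0.998, -0.057, -0.0], [-0.0, 0.0, -1.0]]
force: [-2.2, 1.5, 14.0]
gripper_width: 0.0574
grasp_force: 44.6
```

Contact (14 N). Release and rise.

Call:
arm_command(
  travel=[
    [0,0,0],
    [0,0,0],
    [0,0,0],
    [0,0,0],
    [0,0,0],
    [0,0,0],
    [0,0,0],
    [0,0,0],
  ],
  spin=[0,0,0,0,0,0,0,0],
  fingers=[0.05,0.054,0.058,0.063,0.07,0.075,0.075,0.075],
)

```text
t: 25.2
tool_pos: [0.4178, -0.2494, 0.0071]
tool_rot: [[0.057, 0.998, -0.0], [0.998, -0.057, -0.0], [-0.0, -0.0, -1.0]]
force: [0.5, -0.1, -0.4]
gripper_width: 0.075
grasp_force: 0.0
```

Call:
arm_command(
  travel=[
    [0,0,-0.005],
    [0,0,-0.01],
    [0,0,-0.02],
    [0,0,-0.03],
    [0,0,-0.04],
    [0,0,-0.04],
    [0,0,-0.03],
    [0,0,-0.02],
  ],
  spin=[0,0,0,0,0,0,0,0],
  fingers=[0.075,0.075,0.075,0.075,0.075,0.075,0.075,0.075],
)

```text
t: 26.0
tool_pos: [0.4179, -0.2494, 0.2052]
tool_rot: [[0.057, 0.998, 0.002], [0.998, -0.057, -0.001], [-0.001, 0.002, -1.0]]
force: [-0.5, -0.2, -0.1]
gripper_width: 0.0752
grasp_force: 0.0
```

Run:
```python
from h import *
im=r.read_camera('top');i=r.camera_info('top');cv2.imwrite('pics/t4.png',cv2.resize(im[130:300,130:450,::-1],None,fx=2.4,fy=2.4))
m=colour(im,'brown');m[:, :270]=0;m[:,345:]=0;m[250:]=0;m[:150]=0
mm=cv2.morphologyEx(m.astype(np.uint8),cv2.MORPH_CLOSE,np.ones((5,5)))
c,_,a=rect(i,mm,.028);print('case top',c,_,a)
b=colour(im,'blue').astype(np.uint8);b[:,260:]=0
c=np.asarray(c)/1000
plan(c[0],c[1],.19,a-90,12,.08)
```

```text
case top [548.7 -17.7] [187.  58.] 2.7
t 26.05 pos [ 0.4184 -0.2498  0.207 ] yaw_y -3.3 q7 36.5 w 0.0752 grip 0.0 F [ 1.2 -0.2  4.1]
{'travel': [[0.0199, 0.0097, 0.0014], [0.021, 0.0072, 0.0014], [0.0217, 0.0046, 0.0014], [0.0221, 0.0019, 0.0014], [0.0222, -0.0008, 0.0014], [0.0219, -0.0035, 0.0014], [0.0213, -0.0061, 0.0014], [0.0204, -0.0087, 0.0014]], 'spin': [7.0, 7.0, 7.0, 7.0, 7.0, 7.0, 7.0, 7.0], 'fingers': [0.08, 0.08, 0.08, 0.08, 0.08, 0.08, 0.08, 0.08]}
{'travel': [[0.0192, -0.0111, 0.0014], [0.0177, -0.0133, 0.0014], [0.016, -0.0154, 0.0014], [0.014, -0.0172, 0.0014]], 'spin': [7.0, 7.0, 7.0, 7.0], 'fingers': [0.08, 0.08, 0.08, 0.08]}
```

View pics/t4.png

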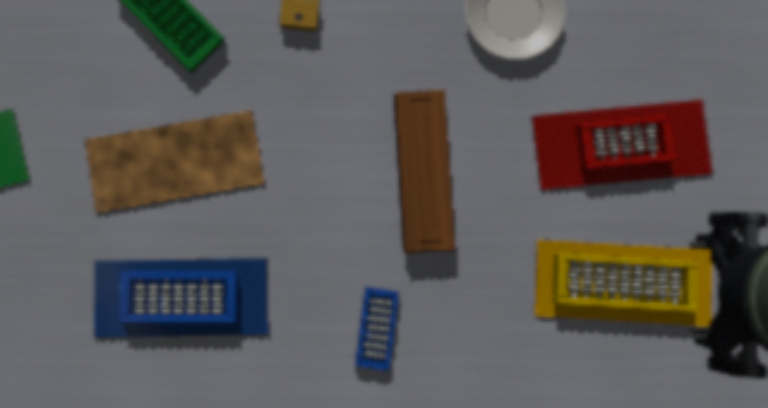

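All three abaci lie centred on their plates: red crop (626,142), blue (180,297), yellow (625,281). The case is free at (425,170).

Call:
arm_command(
  travel=[
    [0.02,0.0095,0],
    [0.021,0.007,0],
    [0.0215,0.0045,0],
    [0.022,0.002,0],
    [0.022,-0.001,0],
    [0.022,-0.0035,0],
    [0.0215,-0.006,0],
    [0.0205,-0.0085,0],
  ],
  spin=[7,7,7,7,7,7,7,7],
  fingers=[0.08,0.08,0.08,0.08,0.08,0.08,0.08,0.08],
)

```text
t: 26.85
tool_pos: [0.5043, -0.0935, 0.2028]
tool_rot: [[0.862, 0.507, 0.001], [0.507, -0.862, 0.001], [0.001, -0.0, -1.0]]
force: [0.1, 0.7, -0.2]
gripper_width: 0.0799
grasp_force: 0.0
```

Call:
arm_command(
  travel=[
    [0.019,-0.011,0],
    [0.0175,-0.0135,0],
    [0.016,-0.0155,0],
    [0.014,-0.017,0],
    [0,0,0.02],
    [0,0,0.03],
    [0,0,0.03],
    [0,0,0],
  ],
  spin=[7,7,7,7,0,0,0,0],
  fingers=[0.08,0.08,0.08,0.08,0.08,0.08,0.08,0.08],
)

```text
t: 27.65
tool_pos: [0.5457, -0.017, 0.1201]
tool_rot: [[0.999, 0.048, -0.004], [0.048, -0.999, 0.001], [-0.004, -0.001, -1.0]]
force: [0.2, -0.6, 1.6]
gripper_width: 0.0801
grasp_force: 0.0
```

Run:
```python
from h import *
i=r.camera_info('wrist');im=r.read_camera('wrist');cv2.imwrite('pics/w7.png',im[...,::-1])
m=colour(im,'brown').astype(np.uint8)
m=cv2.morphologyEx(m,cv2.MORPH_CLOSE,np.ones((5,5)));print(rect(i,m,.028))
plan(.5487,-.0177,.06,-87.3,5,.08,1)
```

```text
(array([549.9, -18.7], dtype=float32), array([185.,  57.], dtype=float32), 2.8)
t 27.7 pos [ 0.5465 -0.0174  0.1221] yaw_y -87.3 q7 -47.5 w 0.0801 grip 0.0 F [-0.  -0.6  0.9]
{'travel': [[0.0004, 0.0001, 0.0124], [0.0004, 0.0001, 0.0124], [0.0004, 0.0001, 0.0124], [0.0004, 0.0001, 0.0124], [0.0004, 0.0001, 0.0124]], 'spin': [0.01, 0.01, 0.01, 0.01, 0.01], 'fingers': [0.08, 0.08, 0.08, 0.08, 0.08]}
```

View pics/w7.png

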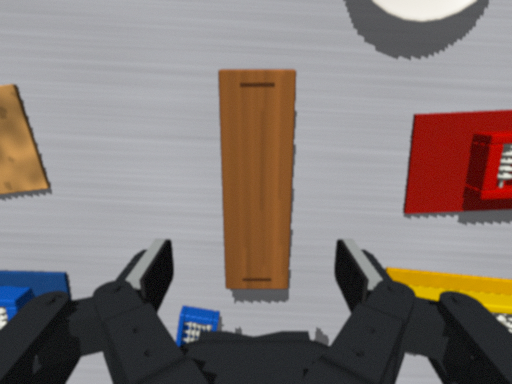

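The case lies centred between the fingers, at (257,178), and the sides are clear.

Call:
arm_command(
  travel=[
    [0.001,0,0.015],
    [0.001,0,0.025],
    [0,0,0.025],
    [0,0,0.02],
    [0,0,0.015],
    [0,0,0.008],
    [0,0,0.003],
    [0,0,0],
  ],
  spin=[0,0,0,0,0,0,0,0],
  fingers=[0.08,0.08,0.08,0.08,0.08,0.08,0.08,0.08],
)

```text
t: 28.5
tool_pos: [0.5494, -0.0174, 0.0115]
tool_rot: [[0.999, 0.048, 0.001], [0.048, -0.999, -0.0], [0.001, 0.0, -1.0]]
force: [-0.1, -0.4, 0.5]
gripper_width: 0.08
grasp_force: 0.0
```

Call:
arm_command(
  travel=[
    [0,0,0],
    [0,0,0],
    [0,0,0],
    [0,0,0],
    [0,0,0],
    [0,0,0],
    [0,0,0],
    [0,0,0],
  ],
  spin=[0,0,0,0,0,0,0,0],
  fingers=[0.075,0.07,0.065,0.06,0.055,0.052,0.052,0.052],
  newtons=60,
)

```text
t: 29.3
tool_pos: [0.5493, -0.0177, 0.0118]
tool_rot: [[0.999, 0.048, 0.001], [0.048, -0.999, -0.0], [0.001, 0.0, -1.0]]
force: [-2.5, -1.3, 12.8]
gripper_width: 0.0585
grasp_force: 63.0
```

Call:
arm_command(
  travel=[
    [0,0,0],
    [0,0,0],
    [0,0,-0.003],
    [0,0,-0.008],
    [0,0,-0.015],
    [0,0,-0.025],
    [0,0,-0.03],
    [0,0,-0.03],
  ],
  spin=[0,0,0,0,0,0,0,0],
  fingers=[0.052,0.052,0.052,0.052,0.052,0.052,0.052,0.052],
)

```text
t: 30.1
tool_pos: [0.5488, -0.0174, 0.1243]
tool_rot: [[0.999, 0.048, -0.0], [0.048, -0.999, -0.0], [-0.0, 0.0, -1.0]]
force: [0.2, 0.9, -2.8]
gripper_width: 0.0585
grasp_force: 65.6
```

Run:
```python
from h import *
im=r.read_camera('wrist');cv2.imwrite('pics/w8.png',im[...,::-1])
plan(.563,.2773,.115,9.8,16,.052,1)
```

```text
t 30.15 pos [ 0.5502 -0.018   0.1285] yaw_y -87.3 q7 -47.8 w 0.0587 grip 65.7 F [ 3.3 -1.1  6.2]
{'travel': [[0.0017, -0.0184, 0.0008], [0.0036, -0.0181, 0.0008], [0.0055, -0.0176, 0.0008], [0.0073, -0.017, 0.0008], [0.0091, -0.0161, 0.0008], [0.0107, -0.015, 0.0008], [0.0123, -0.0138, 0.0008], [0.0137, -0.0124, 0.0008]], 'spin': [-6.07, -6.07, -6.07, -6.07, -6.07, -6.07, -6.07, -6.07], 'fingers': [0.052, 0.052, 0.052, 0.052, 0.052, 0.052, 0.052, 0.052]}
{'travel': [[0.0149, -0.0109, 0.0008], [0.016, -0.0093, 0.0008], [0.0169, -0.0076, 0.0008], [0.0176, -0.0057, 0.0008], [0.0181, -0.0038, 0.0008], [0.0184, -0.0019, 0.0008], [0.0185, 0.0, 0.0008], [0.0184, 0.002, 0.0008]], 'spin': [-6.07, -6.07, -6.07, -6.07, -6.07, -6.07, -6.07, -6.07], 'fingers': [0.052, 0.052, 0.052, 0.052, 0.052, 0.052, 0.052, 0.052]}
```

View pics/w8.png

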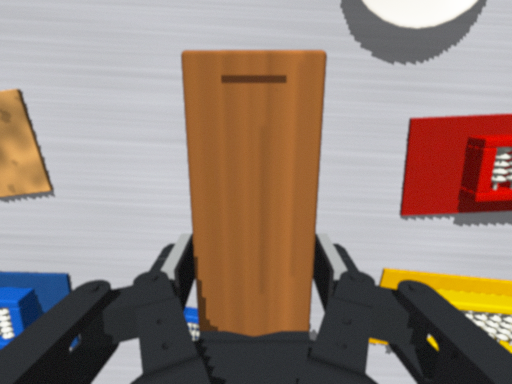

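The case is held level. I carry it to the cork plate.

Call:
arm_command(
  travel=[
    [0.0015,-0.0185,0],
    [0.0035,-0.018,0],
    [0.0055,-0.0175,0],
    [0.0075,-0.017,0],
    [0.009,-0.016,0],
    [0.0105,-0.015,0],
    [0.0125,-0.014,0],
    [0.0135,-0.0125,0],
  ],
  spin=[-6.1,-6.1,-6.1,-6.1,-6.1,-6.1,-6.1,-6.1],
  fingers=[0.052,0.052,0.052,0.052,0.052,0.052,0.052,0.052],
)

```text
t: 30.95
tool_pos: [0.5546, 0.1308, 0.123]
tool_rot: [[0.619, 0.786, 0.0], [0.786, -0.619, -0.0], [-0.0, 0.001, -1.0]]
force: [-0.6, 0.2, -2.5]
gripper_width: 0.0586
grasp_force: 65.6
```

Call:
arm_command(
  travel=[
    [0.015,-0.011,0],
    [0.016,-0.0095,0],
    [0.017,-0.0075,0],
    [0.0175,-0.0055,0],
    [0.018,-0.004,0],
    [0.0185,-0.002,0],
    [0.0185,0,0],
    [0.0185,0.002,0],
  ],
  spin=[-6.1,-6.1,-6.1,-6.1,-6.1,-6.1,-6.1,-6.1],
  fingers=[0.052,0.052,0.052,0.052,0.052,0.052,0.052,0.052],
)

```text
t: 31.75
tool_pos: [0.5598, 0.2787, 0.1229]
tool_rot: [[-0.184, 0.983, 0.0], [0.983, 0.184, -0.001], [-0.001, 0.0, -1.0]]
force: [-0.1, -0.3, -3.4]
gripper_width: 0.0583
grasp_force: 65.6
```

Call:
arm_command(
  travel=[
    [0,0,0],
    [0,0,0.015],
    [0,0,0.025],
    [0,0,0.03],
    [0,0,0.02],
    [0,0,0.008],
    [0,0,0],
    [0,0,0],
  ],
  spin=[0,0,0,0,0,0,0,0],
  fingers=[0.052,0.052,0.052,0.052,0.052,0.052,0.052,0.052],
)

```text
t: 32.55
tool_pos: [0.5604, 0.2783, 0.0253]
tool_rot: [[-0.179, 0.984, 0.001], [0.984, 0.179, 0.0], [-0.0, 0.001, -1.0]]
force: [0.2, 0.0, -2.7]
gripper_width: 0.0583
grasp_force: 65.6
```

Call:
arm_command(
  travel=[
    [-0.0015,0.0025,0.003],
    [0,0,0.003],
    [0,0,0.0015],
    [0,0,0.001],
    [0,0,0],
    [0,0,0],
    [0,0,0],
    [0,0,0],
  ],
  spin=[0,0,0,0,0,0,0,0],
  fingers=[0.052,0.052,0.052,0.052,0.052,0.052,0.052,0.052],
)

```text
t: 33.35
tool_pos: [0.5628, 0.2772, 0.0168]
tool_rot: [[-0.179, 0.984, 0.0], [0.984, 0.179, 0.0], [0.0, 0.0, -1.0]]
force: [-6.5, -2.7, 20.0]
gripper_width: 0.0584
grasp_force: 68.1
```

Call:
arm_command(
  travel=[
    [0,0,0],
    [0,0,0],
    [0,0,0],
    [0,0,0],
    [0,0,0],
    [0,0,0],
    [0,0,0],
    [0,0,0],
  ],
  spin=[0,0,0,0,0,0,0,0],
  fingers=[0.053,0.056,0.06,0.065,0.072,0.08,0.08,0.08],
)

```text
t: 34.15
tool_pos: [0.5626, 0.2773, 0.0155]
tool_rot: [[-0.18, 0.984, -0.0], [0.984, 0.18, -0.0], [-0.0, -0.0, -1.0]]
force: [0.1, -0.4, -0.2]
gripper_width: 0.08
grasp_force: 0.0
```

Call:
arm_command(
  travel=[
    [0,0,-0.005],
    [0,0,-0.01],
    [0,0,-0.02],
    [0,0,-0.03],
    [0,0,-0.04],
    [0,0,-0.04],
    [0,0,-0.03],
    [0,0,-0.02],
  ],
  spin=[0,0,0,0,0,0,0,0],
  fingers=[0.08,0.08,0.08,0.08,0.08,0.08,0.08,0.08],
)

```text
t: 34.95
tool_pos: [0.5629, 0.2774, 0.214]
tool_rot: [[-0.18, 0.984, 0.003], [0.984, 0.18, 0.001], [0.001, 0.003, -1.0]]
force: [-0.2, -0.6, -0.8]
gripper_width: 0.0799
grasp_force: 0.0
```

Call:
arm_command(
  travel=[
    [-0.03,-0.01,0],
    [-0.04,-0.01,0],
    [-0.04,-0.01,0],
    [-0.04,-0.01,0],
    [-0.04,0,0],
    [-0.04,0,0],
    [-0.02,0,0],
    [0,0,0],
  ],
  spin=[0,0,0,0,0,0,0,0],
  fingers=[0.08,0.08,0.08,0.08,0.08,0.08,0.08,0.08],
)

```text
t: 35.75
tool_pos: [0.5684, 0.0208, 0.2115]
tool_rot: [[-0.175, 0.984, 0.001], [0.984, 0.175, -0.001], [-0.002, 0.001, -1.0]]
force: [-0.6, 0.7, -0.7]
gripper_width: 0.0799
grasp_force: 0.0
```

Run:
```python
from h import *
tool()
im=r.read_camera('top');cv2.imwrite('pics/t5.png',cv2.resize(im[130:300,130:450,::-1],None,fx=2.4,fy=2.4))
```

```text
t 35.75 pos [0.5684 0.0208 0.2115] yaw_y 10.1 q7 17.5 w 0.0799 grip 0.0 F [-0.6  0.7 -0.7]
```

View pics/t5.png

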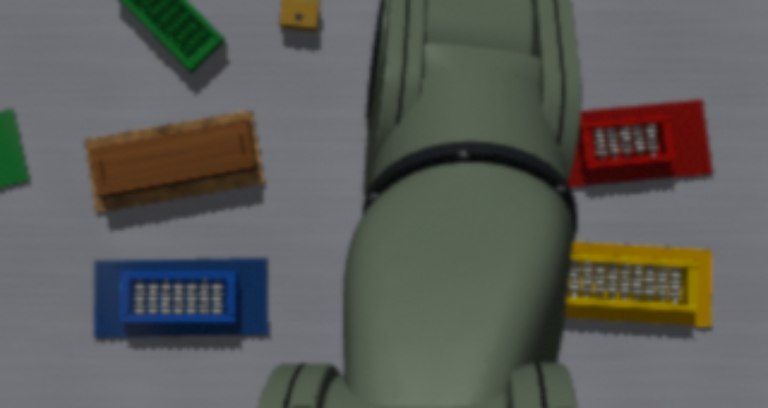

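The case lies flat and aligned on the cork plate, at crop (175,157) against the plate centre (175,162). The abaci are on their plates, so I hand the job in.

```bash
python3 -c "
from plant import r
print(r.job_done())"
```

```text
the job is handed in; nothing more can be done
None
```

I set all three abaci on the plates of their own colours and the pencil case on the cork plate, all flat and released, and handed the job in at about 36 s; the hand-in returned no verdict.

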